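# Refit the dust filter and press its cover home

### The job

Take the wide filter out of the wooden drying rack and slide it on edge all the way down into the guide slot inside the dust filter box; leave the narrow filter alone. Then swing the box's cover down and turn its wing fastener until the blade lies along the cover's front edge, so that its tongue lines up with the slot in the frame and can drop through. Finish by pressing the cover fully home against its springy seal and keep holding it pressed there, fastener still lined up and not locked, while I fit the corner screws: do not let go at the end.

Things in the scene. Friction and masses are not known exactly. Their poses are not given: they have to be found in the camera images.
- filterbox: Grey sheet-steel filter box fixed on the bench, open on top. Origin: centre of its underside; x to its back (hinge side), y left, z up. Housing 160 (x) by 210 (y) mm, walls 4 mm, inner floor 10 mm and rim 110 mm above the bench; duct stubs, 80 mm diameter, stick out 26 mm on both y sides. A rim flange 220 mm wide (y) runs along the front, x -130 to -80 mm, top level with the rim.
- guide_seat (a point): Middle of the guide slot on the box's inner floor, where the middle of the filter's lower edge belongs; box axes. The slot runs along the box's x: a U guide on the front and the back wall, 152 mm between the walls, 21 mm between the rails, which reach 14 mm in from the walls and 60 mm up; above them flared lead-ins to 78 mm up, about 37 mm wide at the mouth.
- key_slot (a point): Centre of the keyed slot in the box's front flange, on the flange's top face, 105 mm before the box's centre; 32 mm along the box's y by 11 mm along x, flange 6 mm thick. Behind it, along the front rim, a rubber seal strip stands 4 mm proud and yields 1 mm per 2.5 N.
- cover (a joint): Cover angle, rad: 0 = flush on the frame, 1.57 = upright; starts about upright. Aluminium plate 222 mm from hinge to free edge, 224 mm wide, 6 mm thick, 0.35 kg; its stiff hinge (0.45 N m) keeps it where left. Fastener not lined up: its tongue stops the cover at about 0.07. Lined up but not pressed: the seal holds it at 0.01 to 0.025. Pressing it flush takes about 8 N at the wing; then it meets the hard frame.
- cover_hinge (a point): Middle of the hinge line (along the box's y) at the back of the rim, 90 mm behind the box's centre, 110 mm above the bench, in the plane of the cover's underside. Axes of the cover: -x from the hinge to the free edge, z out of its outer face (up when shut).
- cover_edge (a point): Middle of the cover's free edge, half-way through its thickness, 222 mm from the hinge; axes of the cover. When open, the outer face with the wing looks to the back, away from the box's front.
- wing (a joint): Angle of the quarter-turn wing fastener, rad: 0 = lined up with the slot (blade along the cover's front edge, between two small dark marks; a stop), 1.57 = square to it (other stop). Grows anticlockwise seen from above the shut cover: turn it clockwise to line up. The tongue enters the slot within about 0.15 of 0. Friction 0.04 N m.
- wing_grip (a point): On the wing's axis, 20 mm above the cover's outer face and 195 mm from the hinge; y along the blade, z along the axis. Black blade 36 mm long, 9 mm thick, from 4 to 30 mm above the cover, on a disc of 30 mm diameter, 4 mm high. Under the cover a steel tongue, 27 mm long, 7 mm thick, parallel to the blade, reaches 14 mm below the underside.
- filter_wide_center (a point): Centre of the wide pleated filter in its grey frame, standing on edge: 144 mm long (x), 16 mm thick (y), 94 mm high (z), 0.11 to 0.23 kg. Grip it across its thickness by the top rail (34 mm high).
- filter_narrow_center (a point): Centre of the narrow filter of the same make in the rack's other groove: 100 mm long (x), 16 mm thick, 94 mm high. Stays there.
- rack: Wooden drying rack fixed on the bench, 160 (x) by 140 (y) by 28 mm high; origin the centre of its underside. Two grooves along its x, 21 mm wide, 18 mm deep, 77 mm apart, hold the filters on edge, lower edges 10 mm above the bench.

How it is judged:
On the way, in this order (a step that is already met when the one before it is completed fails the run):
1. the wide filter stands fully down in the guide slot, let go, with the cover still open (z of filter_wide_center in the frame of guide_seat below 0.051 m and horizontal distance between filter_wide_center and guide_seat below 0.008 m and angle between the x axis of filter_wide_center and the x axis of guide_seat, either way round below 0.1 rad and angle between filter_wide_center's own z axis and vertical below 0.1 rad and contact force between the fingers and filter_wide below 0.2 N and value of joint cover above 0.5 rad), for 0.2 s.
2. the cover is down and its wing fastener is lined up with the slot (value of joint cover below 0.11 rad and value of joint wing below 0.2 rad), for 0.1 s.
At the end, for the whole second after the job is handed in: Gripper holds the cover flush (hinge under 0.007 rad, fingers bearing on cover or wing with over 3 N), wing lined up within 0.25 rad; wide filter fully down in the guide slot (within 8 mm horizontally of its middle, at most 4 mm short of the floor, square and upright within 0.1 rad) (value of joint cover below 0.007 rad and value of joint wing below 0.25 rad and contact force between the fingers and cover above 3 N and z of filter_wide_center in the frame of guide_seat below 0.051 m and horizontal distance between filter_wide_center and guide_seat below 0.008 m and angle between the x axis of filter_wide_center and the x axis of guide_seat, either way round below 0.1 rad and angle between filter_wide_center's own z axis and vertical below 0.1 rad); the arm keeps its last pose, push and grip.
It fails at once if the narrow filter is disturbed (distance of filter_narrow_center from where it was at the start of the episode above 0.02 m).
It also fails if it takes over 72 s, if anything falls off the work surface, if the arm or the gripper's body presses on something with over 40 N, if the wrist force passes 120 N, or if a joint passes its speed limit or range.

### The arm

A 6-joint arm with a two-finger parallel gripper is mounted at the origin on the work surface. World frame = base frame: x ahead of the robot, y to its left, z up, the work surface at z = 0. Lengths are in m, angles in rad, forces in N, time in s.
With the tool pointing down it reaches from about 0.25 to 0.775 m from the base axis. Payload 4 kg.
Tool frame: the origin (TCP) lies midway between the tips of the shut fingers; the grasp point (between the pads) lies 19 mm behind it (manip.hold_point_z is the distance from the TCP to the grasp point, in m); z points along the fingers, y is the direction in which the jaws open and shut (so a half turn about z gives the same grasp; the last joint's range is limited). The gripper opens to 85 mm and grips with 20 to 120 N. Pads are 22 mm wide; open, the fingers measure 114 mm over their backs; the gripper's body (76 mm by 85 mm) begins 54 mm behind the grasp point. The pads swing forward as they close: fully open they stand 13 mm farther back than shut.
Start: joints at [1, 0.087, 1.371, -0, 1.684, -0.103], TCP at [0.248, 0.491, 0.231] pointing down, gripper open.
Joint ranges: [-3.1, 3.1], [-0.76, 2.03], [0.27, 2.55], [-1.08, 4.22], [0.17, 2.65], [-2.57, 2.57]. Speed limits (rad/s): [2.79, 2.79, 3.14, 3.14, 3.14, 3.14].

### API

Orientations are given as a unit quaternion [x, y, z, w].
In Python, from workcell import manip, optics, order, finder gives the robot as it stands. The module is installed in compiled form; this text tells all that it offers.
- The arm moves only by the tool servo_tool, never from a script. Its argument "series" is a list of rows, each a list of 4 numbers: the shift along the world's x, y, z in cm, then the turn about the world's z in rad. In form: [[dx, dy, dz, roll], ...]. A call has 1 to 5 rows; each row is the pose to reach, as a shift and turn from the pose commanded when the call began; what a row does not reach only later rows make up. A row lasts 1/10 s, in which the tool goes at most 50 mm and 8.59 degrees, less where a joint would pass 70% of its speed; a pose out of reach is approached as far as the arm can. A call with a gripper value outside its range is refused whole. "gripper" is the closure in counts, from 0 (fully open) to 255 (shut), set as the call begins (left out, the last holds). The fingers move at their own pace and stop on an object; "newtons" is the grip in N (left out, the last holds). Time passes only in rows, so rows that repeat a pose let the fingers close. It gives the time, the measured TCP pose, the force and the opening at its end, in the units of the state.
- manip.sense(): the state, without advancing time (a new reading comes with each control period).
- optics.camera(name): name is "scene" or "top" or "wrist"; returns a dict with "color" (384x512x3 uint8, blue, green, red), "camera_matrix" (3x3 intrinsics, pixels), "rvec" (rotation vector, rad) and "tvec" (3), from world to camera coordinates, as OpenCV has them. Camera axes: x right, y down, z forward; pixel columns grow to the right and rows downward; lengths in m; the calibration is good to about 2 mm. A picture is of the moment at which its call begins. There is no depth.
- order.job_done(): hands the job in, once; it reports no verdict.
Trained networks look in the newest picture that a camera, given by its name, has taken for a name from the list of things; names that differ only in an ending like _2 or _b are one class to them, and where a whole thing is asked for, a point or a joint stands for the part that bears it (a point fixed in the world has none). Each returns a list of dicts, best first, with "confidence" (0 to 1); they miss things now and then, are a little off and sometimes report something else, mostly with a low value. They report only what shows in the picture. A call takes as long as a camera call.
- finder.boxes_of(camera, query): "uv" ([column, row] in pixels, amid what is visible of it).
- finder.regions_of(camera, query): "pixels" (384x512 bool, what is visible of it) and "uv" ([column, row] in pixels, amid what is visible of it).
The state is a dict: "time": time; "joint_pos": joint angles; "dq": joint speeds; "joint_torque": joint torques, N m; "position": TCP position; "tcp_rot": TCP orientation; "wrist_force": force on the tool from outside, world axes, zero at the start; "moment": the same for the moment, N m; "grip_width": finger opening in m.
Only numpy, scipy, OpenCV 4.12 (cv2) and the standard library are available. Lean on these libraries where they do the work, as an engineer would, in place of code of your own. Each camera call takes 0.05 s, during which the arm holds its last target.

## Working session

There is one attempt and no reset: what is moved stays moved. The work goes in short steps, Python scripts to look and compute and a tool call to move; the robot and the scene stay as the last step left them, time stands still between calls to the robot, and variables do not carry over. Pictures are saved under pics/ and viewed, and the job is handed in when it is done.

Besides the shell and the picture viewer there is one more tool, called after "Emit:" by a JSON object that holds its "name" and its "arguments". servo_tool: Moves the arm, as the interface text tells. Its arguments: {"type":"object","properties":{"series":{"type":"array","items":{"type":"array","items":{"type":"number"}}},"gripper":{"type":"number"},"newtons":{"type":"number"}},"required":["series"]}

```bash
mkdir -p pics; cat > h.py <<'E'
import numpy as np, cv2
from workcell import manip, optics, order, finder
def cam(n,save=None):
    c=optics.camera(n)
    if save: cv2.imwrite('pics/'+save+'.png',c['color'])
    return c
def ray(c,uv):
    K=np.array(c['camera_matrix']);R,_=cv2.Rodrigues(np.array(c['rvec'],float));t=np.array(c['tvec'],float).ravel()
    d=R.T@np.linalg.inv(K)@np.array([uv[0],uv[1],1.]);return -R.T@t,d
def atz(c,uv,z):
    o,d=ray(c,uv);return o+d*(z-o[2])/d[2]
def proj(c,P):
    p,_=cv2.projectPoints(np.array(P,float).reshape(-1,3),np.array(c['rvec'],float),np.array(c['tvec'],float),np.array(c['camera_matrix'],float),None);return p.reshape(-1,2)
E
python3 - <<'E'
from h import *
s=manip.sense()
for k,v in s.items(): print(k,np.round(v,4))
print(manip.hold_point_z)
for n in ['top','scene','wrist']:
    c=cam(n,n+'0')
    o,d=ray(c,(256,192));print(n,o.round(3),d.round(3),np.array(c['camera_matrix']).round(1).tolist())
    for q in ['filterbox','cover','wing','filter_wide_center','filter_narrow_center','rack','key_slot','guide_seat','cover_hinge','cover_edge','wing_grip']:
        r=finder.boxes_of(n,q)
        print(q,[(np.round(x['uv'],1).tolist(),round(x['confidence'],2)) for x in r[:3]])
E
```

```text
time 0.0
joint_pos [ 0.9999  0.088   1.3723 -0.      1.6836 -0.1031]
dq [ 0.0014 -0.0007 -0.0001 -0.0012 -0.0004  0.0009]
joint_torque [-6.00000e-04 -3.51875e+01 -3.13266e+01 -3.00000e-04  1.10000e-02
 -0.00000e+00]
position [0.2477 0.4905 0.2301]
tcp_rot [ 2.318e-01  9.728e-01 -1.100e-03 -4.000e-04]
wrist_force [ 0.001  -0.0638 -0.6069]
moment [0.0603 0.0113 0.0429]
grip_width 0.0853
0.0187
top [0.395 0.005 1.183] [ 0.12   0.012 -0.993] [[444.3, 0.0, 257.9], [0.0, 444.3, 193.0], [0.0, 0.0, 1.0]]
filterbox [([167.5, 188.8], 0.58)]
cover [([157.4, 142.0], 0.84)]
wing [([150.9, 125.9], 0.63)]
filter_wide_center [([343.4, 203.0], 0.73)]
filter_narrow_center [([368.7, 190.8], 0.56)]
rack [([355.2, 204.5], 0.98), ([153.2, 121.7], 0.63)]
key_slot [([168.9, 190.1], 0.89)]
guide_seat [([170.7, 189.8], 0.86)]
cover_hinge [([158.6, 145.4], 0.86), ([369.5, 187.7], 0.72)]
cover_edge [([158.1, 143.9], 0.59)]
wing_grip [([152.5, 124.1], 0.62)]
scene [ 0.831 -0.023  0.899] [-0.359  0.022 -0.933] [[373.4, 0.0, 257.0], [0.0, 373.4, 191.7], [0.0, 0.0, 1.0]]
filterbox [([359.4, 180.7], 0.62), ([161.1, 207.1], 0.19)]
cover [([380.5, 198.1], 0.79), ([159.8, 206.6], 0.39)]
wing [([393.2, 199.0], 0.9)]
filter_wide_center [([173.2, 190.9], 0.62)]
filter_narrow_center [([142.6, 207.1], 0.85), ([356.1, 183.2], 0.26)]
rack [([158.8, 206.7], 0.59), ([356.3, 181.7], 0.21)]
key_slot [([352.9, 182.8], 0.98)]
guide_seat [([357.5, 183.1], 0.84)]
cover_hinge [([381.5, 200.7], 0.61)]
cover_edge [([382.7, 201.2], 0.61)]
wing_grip [([393.7, 201.3], 0.61)]
wrist [0.177 0.527 0.374] [ 0.285 -0.146 -0.947] [[316.6, 0.0, 256.2], [0.0, 316.6, 189.9], [0.0, 0.0, 1.0]]
filterbox [([192.4, 345.0], 0.97)]
cover []
wing []
filter_wide_center []
filter_narrow_center []
rack []
key_slot [([193.8, 344.0], 0.76)]
guide_seat [([190.9, 346.1], 0.56)]
cover_hinge []
cover_edge []
wing_grip []
```

View pics/top0.png

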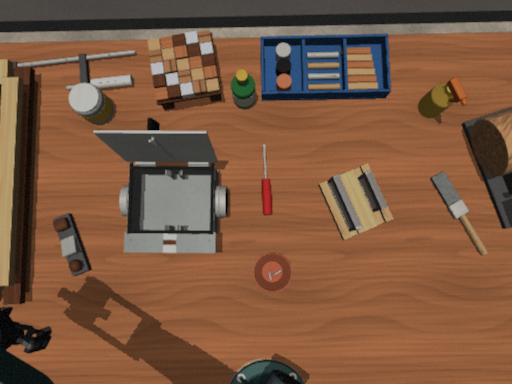

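View pics/scene0.png

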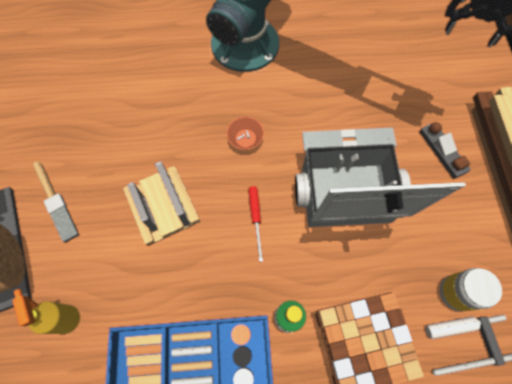

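View pics/wrist0.png

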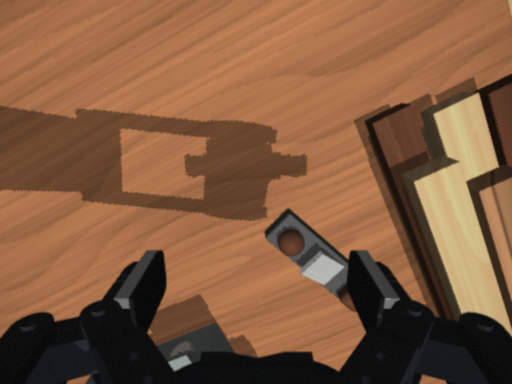

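```bash
python3 - <<'E'
import cv2,numpy as np
a=cv2.imread('pics/top0.png');b=cv2.imread('pics/scene0.png')
def z(im,x0,y0,x1,y1,s): 
    o=cv2.resize(im[y0:y1,x0:x1],None,fx=s,fy=s,interpolation=cv2.INTER_CUBIC)
    for x in range((x0+9)//10*10,x1,10):
        cv2.line(o,((x-x0)*s,0),((x-x0)*s,6 if x%50 else 14),(0,255,255),1)
    for y in range((y0+9)//10*10,y1,10):
        cv2.line(o,(0,(y-y0)*s),(6 if y%50 else 14,(y-y0)*s),(0,255,255),1)
    return o
cv2.imwrite('pics/tbox.png',z(a,90,110,240,260,4))
cv2.imwrite('pics/track.png',z(a,310,155,400,245,6))
cv2.imwrite('pics/sbox.png',z(b,290,120,470,240,4))
cv2.imwrite('pics/srack.png',z(b,110,150,210,250,6))
E
```

```text
(no output)
```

View pics/tbox.png

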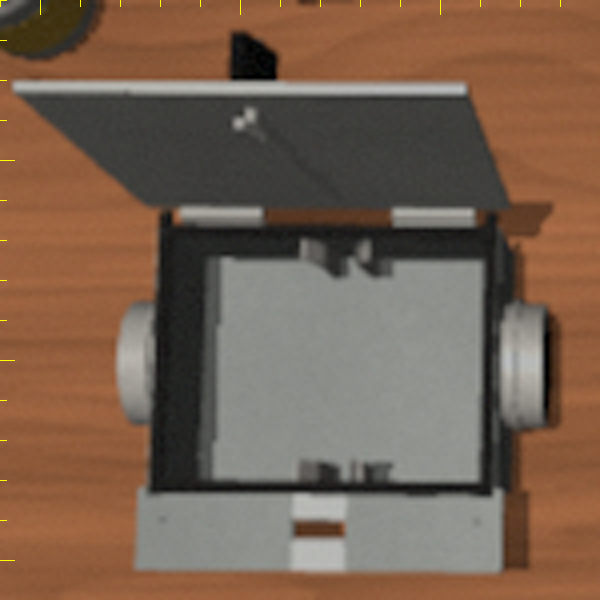

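View pics/track.png

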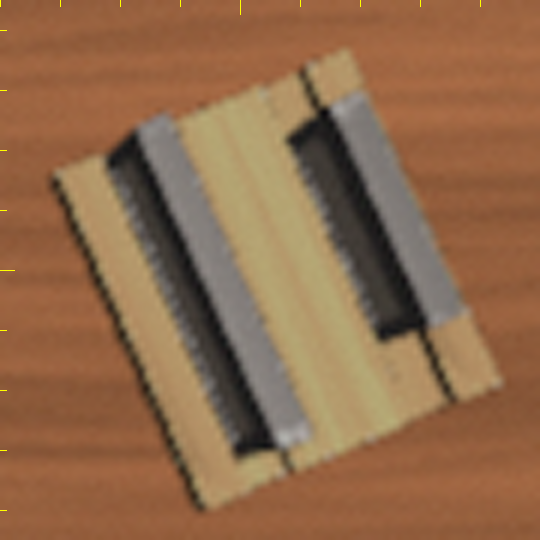

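View pics/sbox.png

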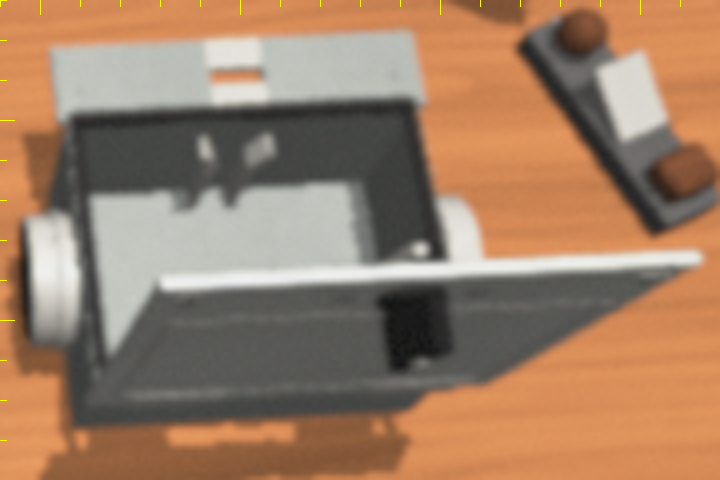

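View pics/srack.png

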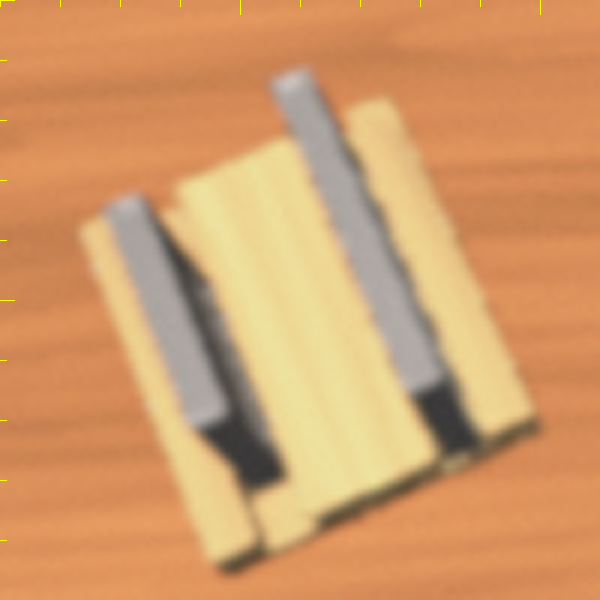

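```bash
cat > m.py <<'E'
from h import *
from scipy.optimize import least_squares
T=cam('top');S=cam('scene')
B=[((-130,110),(123.7,252.4),(393.4,127.6)),((-130,-110),(215.4,252.7),(303,132)),((-80,-110),(215.4,232.5),(304.5,149.8)),((-80,110),(124.8,232.4),(396,145.6)),((-105,0),(169.7,242.2),(349.2,139))]
def P(p): 
    c,s=np.cos(p[2]),np.sin(p[2]);return [[p[0]+c*x/1e3-s*y/1e3,p[1]+s*x/1e3+c*y/1e3,.11] for (x,y),_,_ in B]
for nm,cams in [('both',[(T,1),(S,2)]),('top',[(T,1)]),('scene',[(S,2)])]:
    f=lambda p:np.concatenate([(proj(c,P(p))-np.array([b[i] for b in B])).ravel() for c,i in cams])
    r=least_squares(f,[.4,.2,0]);print(nm,r.x.round(4),np.abs(r.fun).max().round(2),np.sqrt((r.fun**2).mean()).round(2))
for nm,c,a,b in [('wideT',T,(335.3,175),(358.7,227.8)),('wideS',S,(158.7,163.3),(180.7,214.2)),('narT',T,(368.3,172.2),(384.7,208)),('narS',S,(130.7,184.0),(144.5,219.5))]:
    A=atz(c,a,.104);Bb=atz(c,b,.104);d=Bb-A
    print(nm,((A+Bb)/2).round(4),np.linalg.norm(d).round(4),np.arctan2(d[1],d[0]).round(3))
# rack corners top face z .028
for nm,c,q in [('rT',T,[(319,184.5),(368.3,163.3),(393.5,218.8),(344,240)]),('rS',S,[(123.5,188.5),(175,166.5),(199.5,220.5),(147,244)])]:
    A=[atz(c,x,.028)[:2] for x in q];print(nm,np.round(A,3).tolist(),np.mean(A,0).round(4))
E
python3 m.py
```

```text
both [ 0.5124  0.2255 -0.0229] 1.21 0.56
top [ 0.5111  0.2254 -0.0196] 0.51 0.29
scene [ 0.514   0.2253 -0.0266] 0.85 0.39
wideT [ 0.4984 -0.2028  0.104 ] 0.14 -2.764
wideS [ 0.5008 -0.2017  0.104 ] 0.1395 0.376
narT [ 0.5245 -0.2759  0.104 ] 0.0956 -2.76
narS [ 0.5278 -0.2735  0.104 ] 0.0946 0.373
rT [[0.551, -0.146], [0.605, -0.278], [0.458, -0.336], [0.405, -0.206]] [ 0.5047 -0.2414]
rS [[0.461, -0.334], [0.41, -0.205], [0.56, -0.145], [0.608, -0.271]] [ 0.51   -0.2387]
```

Emit:
{"name": "servo_tool", "arguments": {"series": [[1.3, -3.4, 0, -0.11], [2.6, -6.9, 0, -0.23], [3.9, -10.4, 0, -0.345], [5.2, -13.9, 0, -0.46], [6.3, -17.3, 0, -0.574]], "gripper": 60, "newtons": 40}}

```text
time: 2.4
position: [0.3114, 0.3165, 0.2314]
tcp_rot: [0.5, 0.866, 0.0, 0.0]
wrist_force: [-0.1, 0.9, 0.0]
grip_width: 0.0652
```

Emit:
{"name": "servo_tool", "arguments": {"series": [[1.3, -3.4, 0, -0.11], [2.6, -6.9, 0, -0.23], [3.9, -10.4, 0, -0.345], [5.2, -13.9, 0, -0.46], [6.3, -17.3, 0, -0.574]]}}

```text
time: 2.9
position: [0.3744, 0.1434, 0.2316]
tcp_rot: [0.724, 0.689, 0.0, 0.0]
wrist_force: [0.2, 0.5, 0.0]
grip_width: 0.0652
```

Emit:
{"name": "servo_tool", "arguments": {"series": [[1.3, -3.4, 0, -0.11], [2.6, -6.9, 0, -0.23], [3.9, -10.4, 0, -0.345], [5.2, -13.9, 0, -0.46], [6.3, -17.3, 0, -0.574]]}}

```text
time: 3.4
position: [0.4374, -0.0297, 0.2315]
tcp_rot: [0.89, 0.456, 0.0, 0.0]
wrist_force: [0.5, 0.5, -0.3]
grip_width: 0.0652
```

Emit:
{"name": "servo_tool", "arguments": {"series": [[1.3, -3.4, 0, -0.11], [2.6, -6.9, 0, -0.23], [3.9, -10.4, 0, -0.345], [5.2, -13.9, 0, -0.46], [6.3, -17.3, 0, -0.574]]}}

```text
time: 3.9
position: [0.5004, -0.2027, 0.2313]
tcp_rot: [0.983, 0.185, 0.0, 0.0]
wrist_force: [0.7, -0.7, 1.1]
grip_width: 0.0649
```

```bash
python3 - <<'E'
from h import *
c=cam('wrist','w1')
s=manip.sense();print(s['position'].round(4) if hasattr(s['position'],'round') else s['position'],s['joint_pos'])
a=0.377
for cx,cy in [(.4996,-.2022)]:
    q=[[cx+np.cos(a)*u-np.sin(a)*v,cy+np.sin(a)*u+np.cos(a)*v,.104] for u,v in [(.072,.008),(.072,-.008),(-.072,-.008),(-.072,.008)]]
    p=proj(c,q);print(p.round(1).tolist())
    im=c['color'].copy();cv2.polylines(im,[p.astype(int)],True,(0,0,255),1);cv2.imwrite('pics/w1o.png',im)
E
```

```text
[ 0.5013 -0.2079  0.2304] [-0.49508228  0.06960301  1.3913642  -0.00404426  1.67804009  0.71000989]
[[244.3, 97.5], [263.9, 97.4], [263.2, 253.1], [246.6, 253.2]]
```

View pics/w1o.png

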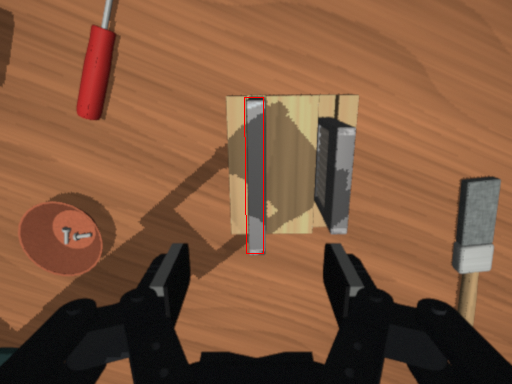

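Emit:
{"name": "servo_tool", "arguments": {"series": [[0, -0.1, -4, 0], [0, -0.1, -8, 0], [0, -0.1, -11, 0], [0, -0.1, -11, 0], [0, -0.1, -11, 0]]}}

```text
time: 4.45
position: [0.5, -0.2019, 0.1217]
tcp_rot: [0.982, 0.188, -0.0, -0.0]
wrist_force: [-0.0, -0.0, 1.1]
grip_width: 0.0653
```

```bash
python3 - <<'E'
from h import *
c=cam('wrist','w2')
s=manip.sense();print(s['position'],s['tcp_rot'],s['wrist_force'])
a=0.377
cx,cy=.4996,-.2022
q=[[cx+np.cos(a)*u-np.sin(a)*v,cy+np.sin(a)*u+np.cos(a)*v,.104] for u,v in [(.072,.008),(.072,-.008),(-.072,-.008),(-.072,.008)]]
p=proj(c,q)
im=c['color'].copy();cv2.polylines(im,[p.astype(int)],True,(0,0,255),1);cv2.imwrite('pics/w2o.png',im)
E
```

```text
[ 0.50100279 -0.20245145  0.12332331] [0.98217743 0.18794986 0.00116626 0.0009923 ] [0.20643627 0.4330839  0.5321792 ]
```

View pics/w2o.png

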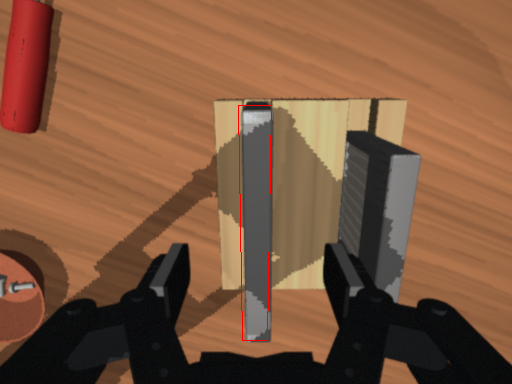

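Emit:
{"name": "servo_tool", "arguments": {"series": [[0, 0, -2, 0], [0, 0, -4, 0], [0, 0, -5.3, 0], [0, 0, -5.3, 0]]}}

```text
time: 4.9
position: [0.4998, -0.2019, 0.0681]
tcp_rot: [0.982, 0.188, -0.0, -0.0]
wrist_force: [0.0, 0.1, 0.3]
grip_width: 0.0652
```

Emit:
{"name": "servo_tool", "arguments": {"series": [[0, 0, 0, 0], [0, 0, 0, 0], [0, 0, 0, 0], [0, 0, 0, 0], [0, 0, 0, 0]], "gripper": 255, "newtons": 40}}

```text
time: 5.4
position: [0.5008, -0.2025, 0.0696]
tcp_rot: [0.982, 0.188, 0.001, 0.001]
wrist_force: [0.1, -0.0, 3.9]
grip_width: 0.0156
```

Emit:
{"name": "servo_tool", "arguments": {"series": [[0, 0, 2, 0], [0, 0, 5, 0], [0, 0, 9, 0], [0, 0, 13, 0], [0, 0, 15, 0]]}}

```text
time: 5.9
position: [0.5009, -0.2026, 0.2223]
tcp_rot: [0.982, 0.188, 0.002, 0.002]
wrist_force: [-0.3, -0.3, -2.1]
grip_width: 0.0154
```

```bash
python3 - <<'E'
from h import *
c=cam('wrist','w3')
c=cam('scene','s3')
s=manip.sense();print(s['position'],s['tcp_rot'],s['wrist_force'],s['joint_pos'],s['grip_width'])
E
```

```text
[ 0.50156804 -0.20288861  0.22237223] [0.98220059 0.18779482 0.00300449 0.00246641] [ 0.18297658  0.62346638 -1.99955874] [-4.89146764e-01  6.35893505e-02  1.41357522e+00 -7.25455540e-05
  1.65665405e+00  7.03807098e-01] 0.01584958562366608
```

View pics/w3.png

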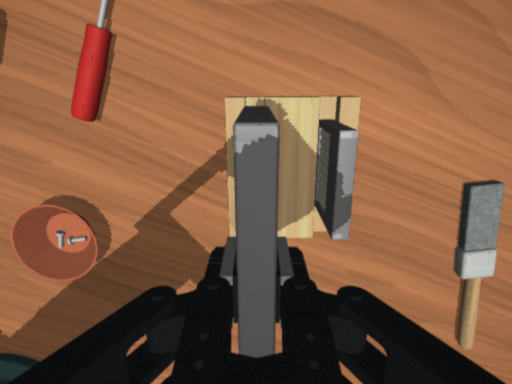

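View pics/s3.png

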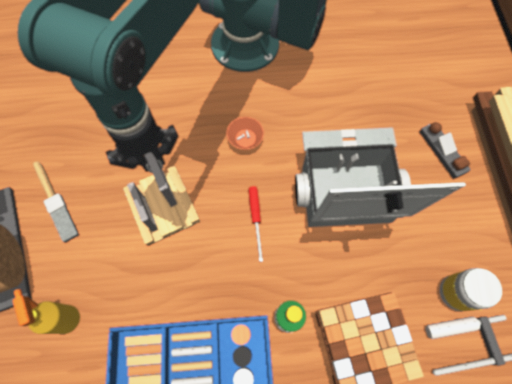

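```bash
python3 - <<'E'
from h import *
from scipy.spatial.transform import Rotation as R
c=cam('wrist','w4')
s=manip.sense();p=np.array(s['position']);Rt=R.from_quat(s['tcp_rot'])
print(p,s['tcp_rot'])
for zt in (.034,.036,.038):
  pts=[atz(c,uv,p[2]+zt) for uv in [(234,124),(280,123.5),(239,355),(275,355)]]
  L=Rt.inv().apply(np.array(pts)-p)
  print(zt,L.round(4).tolist(),L.mean(0).round(4), np.linalg.norm(L[:2].mean(0)-L[2:].mean(0)))
E
python3 - <<'E'
import cv2
a=cv2.imread('pics/w4.png')[90:384,190:330]
cv2.imwrite('pics/w4z.png',cv2.resize(a,None,fx=2,fy=2,interpolation=cv2.INTER_CUBIC))
E
```

```text
[ 0.50050845 -0.20233816  0.21937881] [9.82211196e-01 1.87774540e-01 1.04220932e-03 8.95458356e-04]
0.034 [[0.069, -0.0064, -0.0339], [0.0691, 0.0097, -0.0339], [-0.0332, -0.0063, -0.0341], [-0.0333, 0.0099, -0.034]] [ 0.0179  0.0017 -0.034 ] 0.10233682177636706
0.036 [[0.0692, -0.0063, -0.0359], [0.0694, 0.0095, -0.0359], [-0.0312, -0.0062, -0.0361], [-0.0313, 0.0097, -0.036]] [ 0.019   0.0017 -0.036 ] 0.10051231317394897
0.038 [[0.0694, -0.0061, -0.0379], [0.0696, 0.0094, -0.0379], [-0.0291, -0.006, -0.0381], [-0.0292, 0.0096, -0.038]] [ 0.0202  0.0017 -0.038 ] 0.09868780457153081
```

View pics/w4z.png

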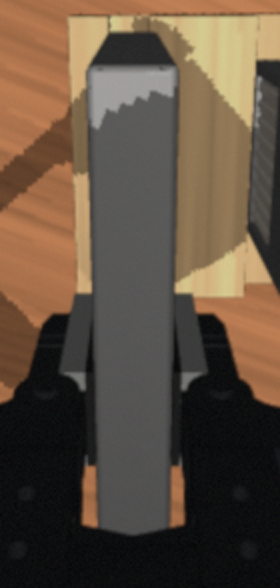

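```bash
cat > ov.py <<'E'
from h import *
bx,by,a=.5124,.2254,-.022
def bw(x,y,z): return [bx+np.cos(a)*x-np.sin(a)*y,by+np.sin(a)*x+np.cos(a)*y,z]
E
python3 - <<'E'
from ov import *
for n,(x0,y0,x1,y1) in [('top',(140,150,220,240)),('scene',(300,130,400,200))]:
    c=optics.camera(n);im=cv2.imread('pics/%s0.png'%n);s=7
    o=cv2.resize(im[y0:y1,x0:x1],None,fx=s,fy=s,interpolation=cv2.INTER_CUBIC)
    def L(P,col):
        p=proj(c,P);p=((p-[x0,y0]+.5)*s-.5);cv2.polylines(o,[np.round(p).astype(int)],False,col,1)
    for e in (-1,1):
      for y,col in ((-.0105,(0,0,255)),(.0105,(0,255,0))):
        L([bw(e*.076,y,.01),bw(e*.062,y,.01),bw(e*.062,y,.07),bw(e*.076,y,.07)],col)
        yy=.0185*np.sign(y);L([bw(e*.062,y,.07),bw(e*.062,yy,.088),bw(e*.076,yy,.088)],col)
    L([bw(-.076,-.101,.01),bw(.076,-.101,.01),bw(.076,.101,.01),bw(-.076,.101,.01),bw(-.076,-.101,.01)],(255,0,0))
    cv2.imwrite('pics/ov_%s.png'%n,o)
E
```

```text
(no output)
```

View pics/ov_top.png

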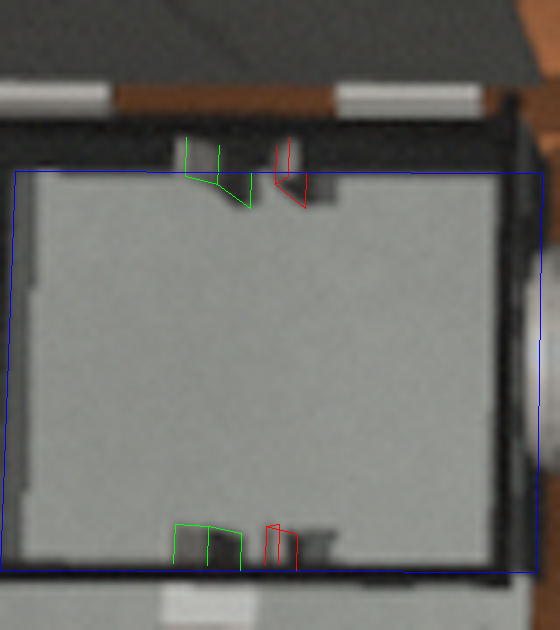

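View pics/ov_scene.png

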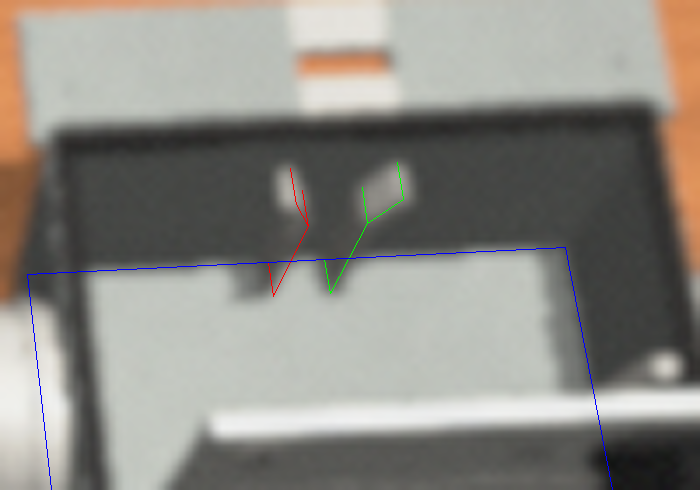

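```bash
python3 - <<'E'
from ov import *
T=optics.camera('top');S=optics.camera('scene')
for th in (1.4,1.5,1.57,1.65,1.75):
    P=[bw(.09-.222*np.cos(th)+h*np.sin(th),y,.11+.222*np.sin(th)+h*np.cos(th)) for y in (.112,-.112) for h in (0,.006)]
    print(th,proj(T,P).round(1).tolist(),proj(S,P).round(1).tolist())
print(manip.sense()['position'])
E
```

```text
1.4 [[91.7, 160.0], [91.7, 156.9], [205.8, 160.3], [205.8, 157.2]] [[456.8, 152.7], [457.9, 155.5], [325.7, 159.3], [326.3, 162.2]]
1.5 [[91.7, 148.6], [91.8, 145.6], [205.9, 148.9], [205.9, 145.9]] [[460.8, 163.7], [461.8, 166.9], [327.6, 170.5], [328.1, 173.7]]
1.57 [[92.0, 140.8], [92.2, 137.8], [206.0, 141.1], [206.0, 138.1]] [[463.3, 172.1], [464.2, 175.4], [328.8, 179.0], [329.3, 182.3]]
1.65 [[92.6, 132.1], [92.8, 129.2], [206.2, 132.3], [206.3, 129.4]] [[465.8, 182.1], [466.6, 185.6], [330.1, 189.1], [330.5, 192.7]]
1.75 [[93.7, 121.6], [94.0, 118.8], [206.6, 121.8], [206.7, 119.0]] [[468.4, 195.2], [469.0, 198.9], [331.5, 202.4], [331.8, 206.1]]
[ 0.49890683 -0.20151529  0.21538036]
```

Emit:
{"name": "servo_tool", "arguments": {"series": [[0.1, 4, 0, -0.04], [0.3, 8.5, 0, -0.08], [0.4, 13, 0, -0.12], [0.6, 17.5, 0, -0.16], [0.7, 22, 0, -0.2]]}}

```text
time: 6.75
position: [0.506, 0.0196, 0.2163]
tcp_rot: [0.996, 0.088, -0.002, -0.0]
wrist_force: [-0.5, 0.1, -0.4]
grip_width: 0.0154
```

Emit:
{"name": "servo_tool", "arguments": {"series": [[0.2, 4.5, 0, -0.04], [0.3, 9, 0, -0.08], [0.5, 13.5, 0, -0.12], [0.7, 17.5, 0, -0.16], [0.7, 20.7, 0, -0.2]]}}

```text
time: 7.25
position: [0.513, 0.2271, 0.216]
tcp_rot: [1.0, -0.011, -0.002, 0.0]
wrist_force: [0.2, 0.4, -0.8]
grip_width: 0.0154
```

Emit:
{"name": "servo_tool", "arguments": {"series": [[0, 0, -1, 0], [0, 0, -1.5, 0], [0, 0, -1.5, 0], [0, 0, -1.5, 0]]}}

```text
time: 7.65
position: [0.5139, 0.2236, 0.2026]
tcp_rot: [1.0, -0.012, -0.001, 0.0]
wrist_force: [0.1, -0.1, -1.7]
grip_width: 0.0153
```

```bash
python3 - <<'E'
from ov import *
c=cam('wrist','w5');t=cam('top','t5');cam('scene','s5')
s=manip.sense();print(s['position'],s['tcp_rot'],s['wrist_force'],s['grip_width'],s['joint_pos'])
E
python3 - <<'E'
import cv2
a=cv2.imread('pics/t5.png')[110:260,90:240]
cv2.imwrite('pics/t5z.png',cv2.resize(a,None,fx=4,fy=4,interpolation=cv2.INTER_CUBIC))
E
```

```text
[0.51438494 0.2240438  0.20384559] [ 9.99929559e-01 -1.18619735e-02  4.08537833e-04 -6.82703847e-05] [-0.29229456 -0.30661883 -0.99542485] 0.015500821271197372 [ 3.09800591e-01  1.18083287e-01  1.39128533e+00 -1.29013170e-04
  1.63140570e+00  1.90431356e+00]
```

View pics/w5.png

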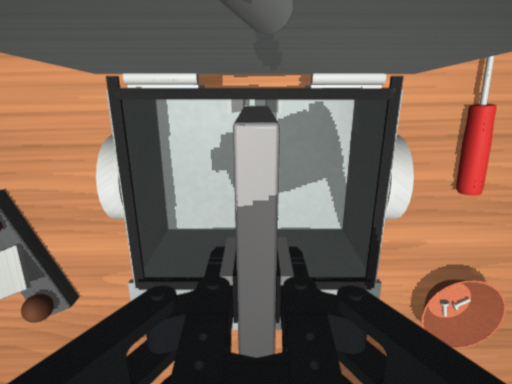

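View pics/t5z.png

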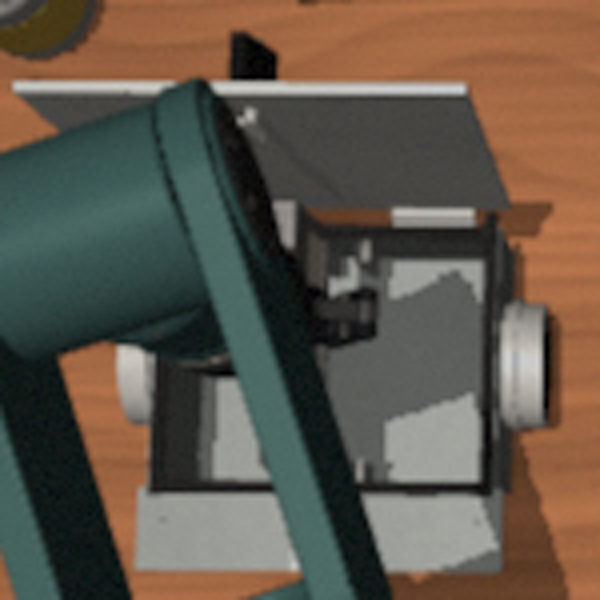

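View pics/s5.png

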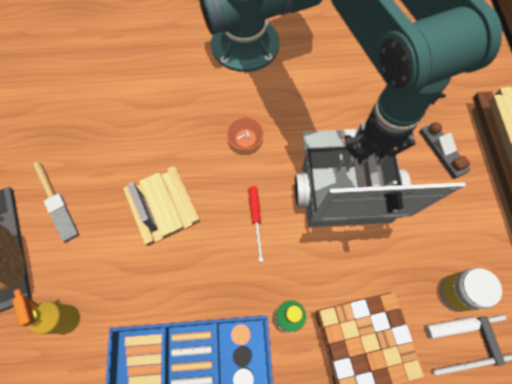

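```bash
python3 - <<'E'
from ov import *
from scipy.optimize import least_squares
c=optics.camera('wrist');s=manip.sense();print(s['position'])
im=cv2.imread('pics/w5.png')
B=[(.08,.105),(.08,-.105),(-.08,-.105),(-.08,.105)]
uv=np.array([(107.5,77.5),(403,77.5),(377,291),(133,291)])
def P(p): return [[p[0]+np.cos(p[2])*x-np.sin(p[2])*y,p[1]+np.sin(p[2])*x+np.cos(p[2])*y,.11] for x,y in B]
r=least_squares(lambda p:(proj(c,P(p))-uv).ravel(),[.51,.22,0]);print(r.x,r.fun.round(1))
o=im.copy()
for pr,col in [(r.x,(0,255,0)),((bx,by,a),(0,0,255))]:
    cv2.polylines(o,[proj(c,P(pr)).round().astype(int)],True,col,1)
for e in (-1,1):
  for y in (-.0105,.0105):
    yy=.0185*np.sign(y)
    cv2.polylines(o,[proj(c,[bw(e*.076,y,.01),bw(e*.062,y,.01),bw(e*.062,y,.07),bw(e*.062,yy,.088),bw(e*.076,yy,.088)]).round().astype(int)],False,(0,255,255),1)
cv2.imwrite('pics/w5o.png',cv2.resize(o[60:310,90:420],None,fx=2.4,fy=2.4))
E
```

```text
[0.51439053 0.22421169 0.20390234]
[ 0.51557118  0.22432382 -0.02397191] [ -0.3   7.6   0.1   7.9  -1.  -11.7   1.3 -11.8]
```

View pics/w5o.png

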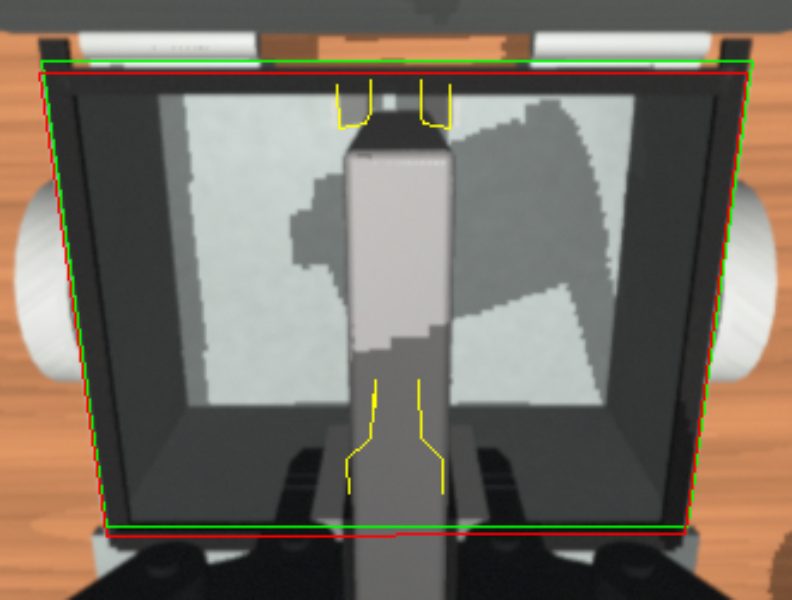

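Emit:
{"name": "servo_tool", "arguments": {"series": [[0, 0.15, -1.5, 0], [0, 0.15, -3, 0], [0, 0.15, -4.5, 0], [0, 0.15, -6, 0], [0, 0.15, -6, 0]]}}

```text
time: 8.35
position: [0.5118, 0.2257, 0.139]
tcp_rot: [1.0, -0.011, -0.004, 0.001]
wrist_force: [-0.6, 0.1, -1.3]
grip_width: 0.0153
```

Emit:
{"name": "servo_tool", "arguments": {"series": [[0, 0, -0.8, 0], [0, 0, -1.6, 0], [0, 0, -2.4, 0], [0, 0, -2.4, 0]]}}

```text
time: 8.75
position: [0.5132, 0.2262, 0.1178]
tcp_rot: [1.0, -0.011, -0.001, 0.0]
wrist_force: [-0.5, -0.8, -0.8]
grip_width: 0.0158
```

```bash
python3 - <<'E'
from ov import *
c=cam('wrist','w6')
s=manip.sense();print(s['position'],s['tcp_rot'],s['wrist_force'],s['moment'],s['grip_width'])
E
```

```text
[0.51359779 0.22630525 0.11857739] [ 9.99938528e-01 -1.10636534e-02 -6.81155692e-04  2.69313160e-04] [-0.18346326 -0.26048198 -0.998782  ] [-0.00592108 -0.00304573 -0.05091814] 0.015353603805039693
```

View pics/w6.png

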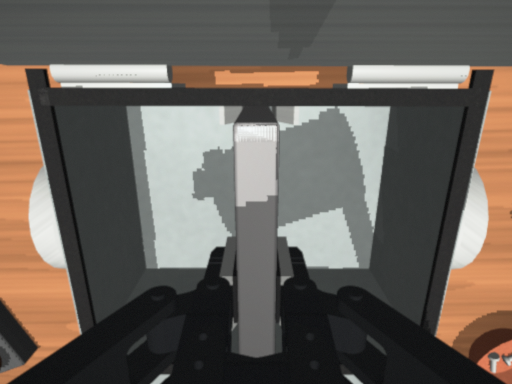

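Emit:
{"name": "servo_tool", "arguments": {"series": [[0, 0, -0.8, 0], [0, 0, -1.6, 0], [0, 0, -2.4, 0], [0, 0, -3.2, 0], [0, 0, -3.2, 0]]}}

```text
time: 9.3
position: [0.5128, 0.2261, 0.0852]
tcp_rot: [1.0, -0.011, -0.002, 0.001]
wrist_force: [0.3, 0.4, -1.2]
grip_width: 0.0156
```

Emit:
{"name": "servo_tool", "arguments": {"series": [[0, 0, -0.6, 0], [0, 0, -1.2, 0], [0, 0, -1.6, 0], [0, 0, -1.6, 0]]}}

```text
time: 9.7
position: [0.5135, 0.2263, 0.0704]
tcp_rot: [1.0, -0.011, -0.001, 0.0]
wrist_force: [-0.1, -0.6, -1.8]
grip_width: 0.0153
```

```bash
python3 - <<'E'
from ov import *
c=cam('wrist','w7')
s=manip.sense();print(s['position'],s['tcp_rot'],s['wrist_force'],s['moment'],s['grip_width'])
E
```

```text
[0.51376076 0.22634404 0.07090649] [ 9.99938266e-01 -1.11030523e-02 -3.99037017e-04  1.62435754e-04] [ 0.24735331  0.36150681 -1.44617813] [ 0.02598639 -0.04581679  0.01752086] 0.015052008824465947
```

View pics/w7.png

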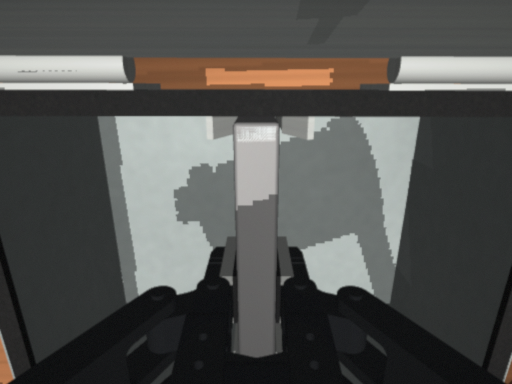

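Emit:
{"name": "servo_tool", "arguments": {"series": [[0, 0, -0.2, 0], [0, 0, -0.3, 0], [0, 0, -0.3, 0]]}}

```text
time: 10.05
position: [0.5146, 0.2266, 0.0696]
tcp_rot: [1.0, -0.011, 0.001, -0.0]
wrist_force: [-1.7, -0.5, 4.2]
grip_width: 0.0156
```

Emit:
{"name": "servo_tool", "arguments": {"series": [[0, 0, -0.2, 0], [0, 0, -0.2, 0]]}}

```text
time: 10.25
position: [0.5146, 0.2267, 0.0696]
tcp_rot: [1.0, -0.011, 0.001, -0.0]
wrist_force: [-4.6, -0.7, 12.2]
grip_width: 0.0153
```

Emit:
{"name": "servo_tool", "arguments": {"series": [[0, 0, 0.2, 0], [0, 0, 0.2, 0], [0, 0, 0.2, 0], [0, 0, 0.2, 0]], "gripper": 80}}

```text
time: 10.65
position: [0.5138, 0.2263, 0.0677]
tcp_rot: [1.0, -0.011, -0.0, 0.0]
wrist_force: [0.4, -0.8, -0.1]
grip_width: 0.0581
```

Emit:
{"name": "servo_tool", "arguments": {"series": [[0, 0, 2, 0], [0, 0, 5, 0], [0, 0, 9, 0], [0, 0, 12, 0], [0, 0, 12, 0]]}}

```text
time: 11.15
position: [0.5167, 0.2273, 0.1943]
tcp_rot: [1.0, -0.011, 0.005, -0.002]
wrist_force: [0.3, -0.1, -0.7]
grip_width: 0.0587
```

```bash
python3 - <<'E'
from ov import *
c=cam('wrist','w8')
s=manip.sense();print(s['position'],s['tcp_rot'],s['wrist_force'],s['grip_width'])
o=c['color'].copy()
F=[bw(x,y,.104) for x,y in [(.072,.008),(.072,-.008),(-.072,-.008),(-.072,.008)]]
R=[bw(x,y,.11) for x,y in [(.08,.105),(.08,-.105),(-.08,-.105),(-.08,.105)]]
for q,col in((F,(0,0,255)),(R,(0,255,0))): cv2.polylines(o,[proj(c,q).round().astype(int)],True,col,1)
cv2.imwrite('pics/w8o.png',o)
E
```

```text
[0.51547098 0.2268949  0.19121412] [ 9.99934101e-01 -1.11006791e-02  2.79034242e-03 -8.84603211e-04] [-0.09612558 -0.73127682  0.12285118] 0.058571142942288254
```

View pics/w8o.png

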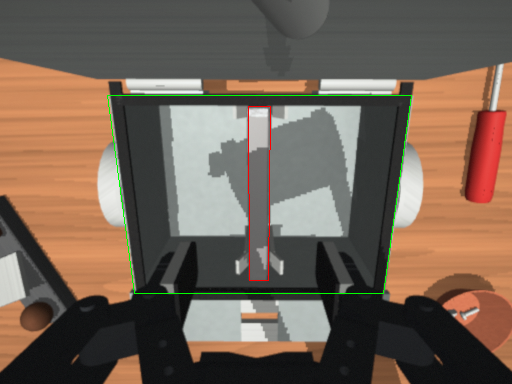

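Emit:
{"name": "servo_tool", "arguments": {"series": [[0, -0.5, 4, 0], [0, -2, 8.5, 0], [0, -4, 13, 0], [0, -6, 17.5, 0], [0, -8, 21, 0]], "gripper": 255}}

```text
time: 11.7
position: [0.5139, 0.1458, 0.3992]
tcp_rot: [1.0, -0.011, -0.0, 0.0]
wrist_force: [0.8, 0.2, -0.0]
grip_width: -0.0
```

Emit:
{"name": "servo_tool", "arguments": {"series": [[2, 0, 0, 0], [6, 0, 0, 0], [10, 0, 0, 0], [14, 0, 0, 0], [15.5, 0, 0, 0]]}}

```text
time: 12.2
position: [0.6723, 0.1459, 0.3916]
tcp_rot: [1.0, -0.012, -0.004, 0.001]
wrist_force: [-0.1, -0.1, -1.1]
grip_width: 0.0003
```

```bash
python3 - <<'E'
from ov import *
c=cam('wrist','w9');cam('scene','s9');cam('top','t9')
s=manip.sense();print(s['position'],s['tcp_rot'],s['wrist_force'],s['grip_width'],s['joint_pos'])
E
```

```text
[0.66999306 0.14625119 0.39389377] [ 9.99929875e-01 -1.13248675e-02 -3.42545954e-03  5.07796818e-04] [-0.51035523  0.02213039 -0.33434153] 0.00013338807524748277 [ 1.32299073e-01  4.70584001e-01  5.69984679e-01 -2.85833499e-05
  2.10794973e+00  1.72573121e+00]
```

View pics/s9.png

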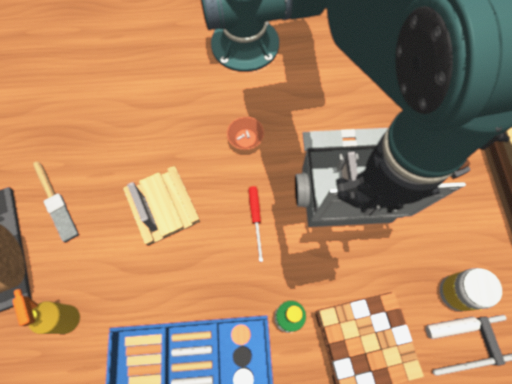

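View pics/w9.png

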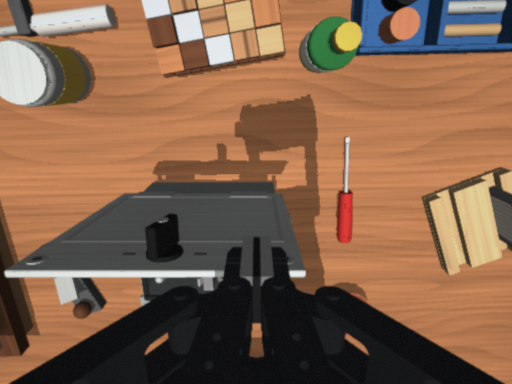

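Emit:
{"name": "servo_tool", "arguments": {"series": [[0, 0, -3, 0], [0, 0, -6, 0], [0, 0, -9, 0], [0, 0, -11, 0], [0, 0, -11, 0]]}}

```text
time: 12.85
position: [0.6663, 0.1464, 0.2841]
tcp_rot: [1.0, -0.011, -0.004, 0.001]
wrist_force: [0.7, -0.3, -0.1]
grip_width: -0.0001
```

```bash
python3 - <<'E'
from ov import *
c=cam('wrist','w10');cam('scene','s10')
s=manip.sense();print(s['position'],s['tcp_rot'],s['wrist_force'],s['grip_width'])
E
```

```text
[0.66805192 0.14658951 0.28914914] [ 9.99940536e-01 -1.09052116e-02 -6.87454630e-06  1.77467182e-05] [-0.06060622  0.12669623  0.78212288] 0.00017176515914711104
```

View pics/w10.png

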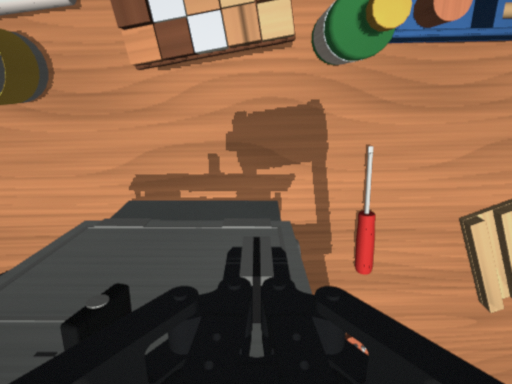

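Emit:
{"name": "servo_tool", "arguments": {"series": [[-2, 0, -0.2, 0], [-3.5, 0, -0.5, 0], [-5, 0, -0.5, 0], [-6.5, 0, -0.5, 0], [-8, 0, -0.6, 0]]}}

```text
time: 13.45
position: [0.5898, 0.1469, 0.2857]
tcp_rot: [1.0, -0.011, 0.004, -0.001]
wrist_force: [3.0, 0.5, -1.5]
grip_width: 0.0
```

```bash
python3 - <<'E'
from ov import *
cam('scene','s11')
c=cam('top','t11')
s=manip.sense();print(s['position'],s['tcp_rot'],s['wrist_force'],s['grip_width'])
E
```

```text
[0.58834272 0.14682695 0.28612225] [ 9.99939013e-01 -1.07264142e-02  2.59031408e-03 -4.52690854e-04] [0.38637328 0.199659   0.17123023] -8.992199641391912e-05
```

View pics/s11.png

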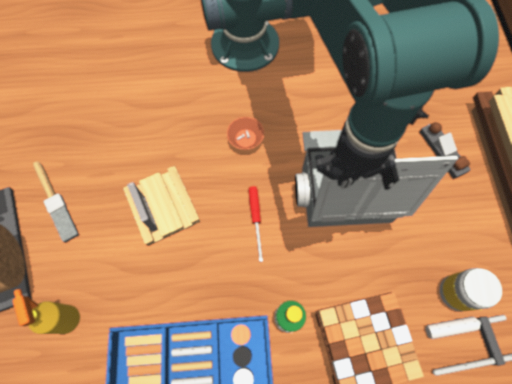

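Emit:
{"name": "servo_tool", "arguments": {"series": [[-1.8, 0, -0.3, 0], [-3.5, 0, -0.8, 0], [-5.1, 0, -1.5, 0], [-6.7, 0, -2.3, 0], [-8.1, 0, -3.3, 0]]}}

```text
time: 14.05
position: [0.509, 0.1468, 0.2522]
tcp_rot: [1.0, -0.011, 0.003, -0.001]
wrist_force: [1.7, 0.9, 2.2]
grip_width: 0.0002
```

Emit:
{"name": "servo_tool", "arguments": {"series": [[-1.4, 0, -1, 0], [-2.6, 0, -2.3, 0], [-3.7, 0, -3.6, 0], [-4.7, 0, -5.1, 0], [-5.5, 0, -6.6, 0]]}}

```text
time: 14.55
position: [0.454, 0.1467, 0.1853]
tcp_rot: [1.0, -0.011, 0.002, -0.0]
wrist_force: [0.4, 0.5, 1.0]
grip_width: -0.0003
```

```bash
python3 - <<'E'
from ov import *
cam('scene','s12')
c=cam('wrist','w12')
s=manip.sense();print(s['position'],s['tcp_rot'],s['wrist_force'],s['grip_width'])
E
```

```text
[0.45219657 0.1463401  0.18294185] [ 9.99939562e-01 -1.09641656e-02 -7.72101297e-04  2.49679830e-04] [-0.54541741  0.24749502  0.08182071] -0.0001894710523675464
```

View pics/s12.png

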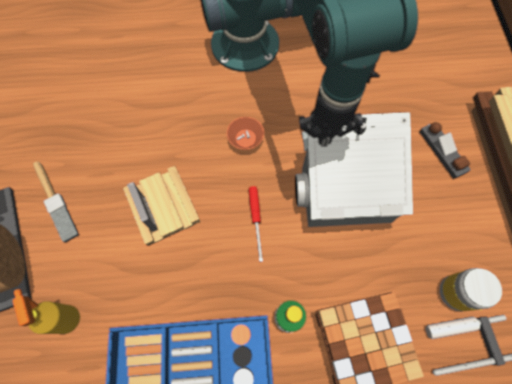

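View pics/w12.png

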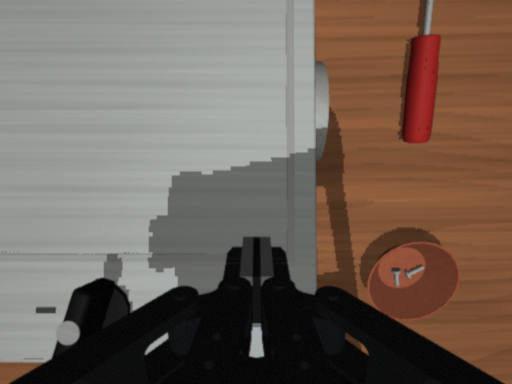

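Emit:
{"name": "servo_tool", "arguments": {"series": [[-0.6, 0, -1.6, 0], [-1.1, 0, -3.2, 0], [-1.4, 0, -4.5, 0], [-1.5, 0, -5.1, 0], [-1.5, 0, -5.1, 0]]}}

```text
time: 15.15
position: [0.438, 0.1463, 0.132]
tcp_rot: [1.0, -0.011, -0.001, 0.0]
wrist_force: [-0.4, 0.5, -0.4]
grip_width: -0.0001
```

Emit:
{"name": "servo_tool", "arguments": {"series": [[0, 0, -0.2, 0], [0, 0, -0.2, 0]]}}

```text
time: 15.35
position: [0.4386, 0.1465, 0.131]
tcp_rot: [1.0, -0.011, 0.001, -0.0]
wrist_force: [0.1, -0.3, -0.0]
grip_width: 0.0002
```

Emit:
{"name": "servo_tool", "arguments": {"series": [[0, 0, 4, 0], [-1, 1, 8, 0], [-3, 3, 12, 0], [-5.5, 5.5, 12, 0], [-8, 8.1, 12, 0]], "gripper": 120}}

```text
time: 15.85
position: [0.3584, 0.2284, 0.2533]
tcp_rot: [1.0, -0.012, 0.003, -0.001]
wrist_force: [0.9, 0.4, -0.3]
grip_width: 0.0448
```

Emit:
{"name": "servo_tool", "arguments": {"series": [[0, 0, 0, 0], [0, 0, 0, 0]]}}

```text
time: 16.05
position: [0.358, 0.2278, 0.251]
tcp_rot: [1.0, -0.01, 0.001, -0.0]
wrist_force: [0.7, 0.7, -0.3]
grip_width: 0.0453
```

```bash
python3 - <<'E'
from ov import *
cam('scene','s13')
c=cam('wrist','w13')
s=manip.sense();print(s['position'],s['tcp_rot'],s['wrist_force'],s['grip_width'],s['joint_pos'])
for q in ['wing','wing_grip','cover']:
    print(q,[(np.round(x['uv'],1).tolist(),round(x['confidence'],2)) for x in finder.boxes_of('wrist',q)[:3]])
for th in (.05,.08,.11):
    P=[bw(.09-.195*np.cos(th)+h*np.sin(th),0,.11+.195*np.sin(th)+h*np.cos(th)) for h in (.006,.026,.036)]
    E=[bw(.09-.222*np.cos(th)+.006*np.sin(th),y,.11+.222*np.sin(th)+.006*np.cos(th)) for y in (.112,-.112)]
    print(th,np.round(P,4).tolist(),proj(c,P).round(1).tolist(),proj(c,E).round(1).tolist())
E
```

```text
[0.35855546 0.22699622 0.25045896] [ 9.99934489e-01 -1.14410228e-02  2.62103106e-04  2.28462470e-04] [-0.54859738 -0.17108758 -1.10122771] 0.045588196483939684 [ 4.31111613e-01 -1.99608804e-01  1.60577185e+00 -6.46102408e-04
  1.73515155e+00  2.02468468e+00]
wing [([258.1, 125.2], 0.76)]
wing_grip [([254.8, 125.3], 0.77)]
cover [([256.6, 74.7], 0.85)]
0.05 [[0.408, 0.2277, 0.1257], [0.409, 0.2277, 0.1457], [0.4095, 0.2277, 0.1557]] [[253.8, 125.1], [253.6, 126.9], [253.6, 127.9]] [[123.1, 157.1], [384.4, 157.3]]
0.08 [[0.4085, 0.2277, 0.1316], [0.4101, 0.2277, 0.1515], [0.4109, 0.2276, 0.1615]] [[253.8, 125.3], [253.6, 126.3], [253.5, 126.9]] [[119.9, 158.1], [387.6, 158.3]]
0.11 [[0.4093, 0.2277, 0.1374], [0.4115, 0.2276, 0.1572], [0.4126, 0.2276, 0.1672]] [[253.7, 125.2], [253.5, 125.5], [253.4, 125.6]] [[116.4, 158.9], [390.9, 159.1]]
```

View pics/w13.png

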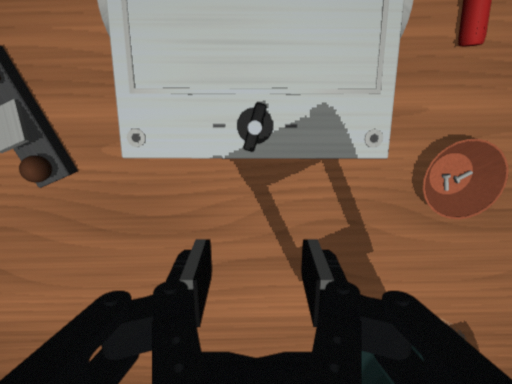

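View pics/s13.png

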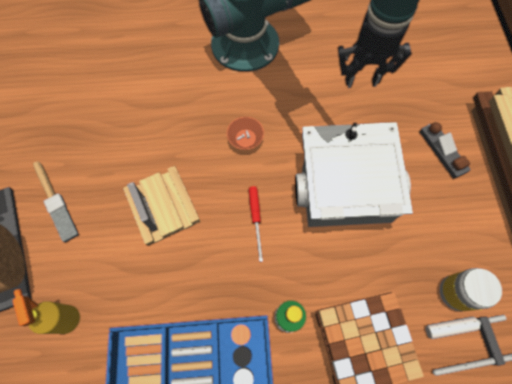

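```bash
python3 - <<'E'
import cv2
a=cv2.imread('pics/w13.png')[90:165,205:305]
cv2.imwrite('pics/w13z.png',cv2.resize(cv2.convertScaleAbs(a,alpha=2.0,beta=20),None,fx=8,fy=8,interpolation=cv2.INTER_CUBIC))
E
```

```text
(no output)
```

View pics/w13z.png

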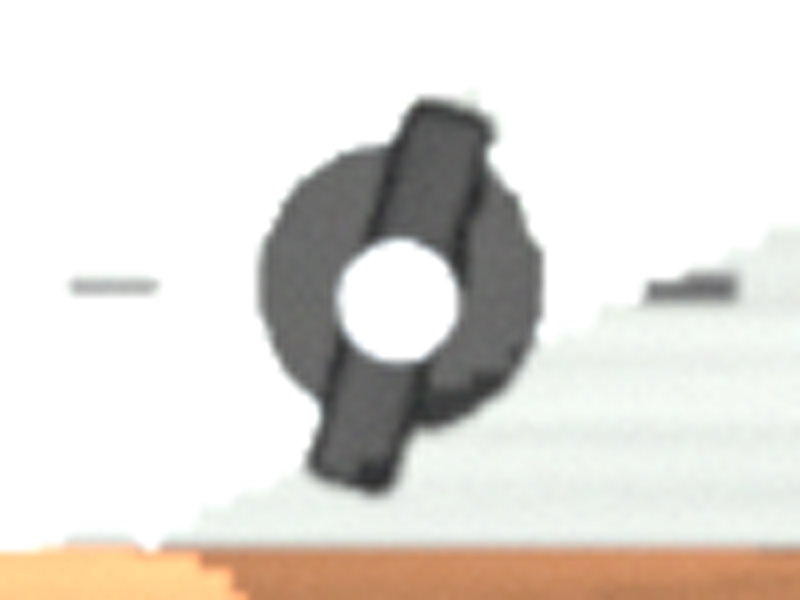

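Emit:
{"name": "servo_tool", "arguments": {"series": [[0, 0, 0, 0.145], [0, 0, 0, 0.29], [0, 0, 0, 0.435], [0, 0, 0, 0.58], [0, 0, 0, 0.72]]}}

```text
time: 16.8
position: [0.3586, 0.2268, 0.2501]
tcp_rot: [0.939, 0.344, -0.0, 0.0]
wrist_force: [0.3, -0.5, 0.4]
grip_width: 0.0451
```

Emit:
{"name": "servo_tool", "arguments": {"series": [[1, 0, 0, 0.145], [2, 0, 0, 0.29], [3, 0, 0, 0.435], [4, 0, 0, 0.58], [5.2, 0, 0, 0.72]]}}

```text
time: 17.3
position: [0.4109, 0.2268, 0.2501]
tcp_rot: [0.758, 0.653, -0.0, -0.0]
wrist_force: [0.1, 1.2, -0.5]
grip_width: 0.0454
```

Emit:
{"name": "servo_tool", "arguments": {"series": [[0, 0, 0, 0.145], [0, 0, 0, 0.29], [0, 0, 0, 0.435], [0, 0, 0, 0.58], [0, 0, 0, 0.72]]}}

```text
time: 17.8
position: [0.4106, 0.2267, 0.25]
tcp_rot: [0.479, 0.878, -0.0, -0.0]
wrist_force: [0.1, -1.4, -0.3]
grip_width: 0.0454
```

Emit:
{"name": "servo_tool", "arguments": {"series": [[0, 0, 0, 0.145], [0, 0, 0, 0.29], [0, 0, 0, 0.435], [0, 0, 0, 0.58], [0, 0, 0, 0.714]]}}

```text
time: 18.3
position: [0.4106, 0.2267, 0.25]
tcp_rot: [0.142, 0.99, -0.0, -0.0]
wrist_force: [-0.5, -0.2, -0.1]
grip_width: 0.0452
```

Emit:
{"name": "servo_tool", "arguments": {"series": [[0, 0, -2, 0], [0, 0, -2, 0], [0, 0, -2, 0]]}}

```text
time: 18.6
position: [0.4101, 0.2269, 0.2299]
tcp_rot: [0.145, 0.989, -0.0, -0.001]
wrist_force: [0.2, -0.3, 0.4]
grip_width: 0.0459
```

```bash
python3 - <<'E'
from ov import *
cam('scene','s14')
c=cam('wrist','w14')
s=manip.sense();print(s['position'],s['tcp_rot'],s['wrist_force'],s['grip_width'],s['joint_pos'])
for q in ['wing','wing_grip','cover']:
    print(q,[(np.round(x['uv'],1).tolist(),round(x['confidence'],2)) for x in finder.boxes_of('wrist',q)[:3]])
for th in (.08,):
    P=[bw(.09-.195*np.cos(th)+h*np.sin(th),0,.11+.195*np.sin(th)+h*np.cos(th)) for h in (.006,.026,.036)]
    print(th,np.round(P,4).tolist(),proj(c,P).round(1).tolist())
E
```

```text
[0.41048647 0.22726919 0.23100943] [1.44759661e-01 9.89466754e-01 2.33068613e-04 3.59243940e-04] [-0.21513442 -0.54057098  0.05270197] 0.045332681631405046 [ 3.84695397e-01 -9.47173067e-02  1.55266648e+00  3.92422791e-05
  1.68278792e+00 -8.95556359e-01]
wing [([258.0, 192.2], 0.56)]
wing_grip [([255.4, 190.9], 0.6), ([275.9, 222.4], 0.37), ([278.3, 224.9], 0.2)]
cover [([274.9, 222.8], 0.59), ([257.4, 194.3], 0.33)]
0.08 [[0.4085, 0.2277, 0.1316], [0.4101, 0.2277, 0.1515], [0.4109, 0.2276, 0.1615]] [[256.5, 187.8], [257.1, 198.0], [257.4, 203.7]]
```

View pics/w14.png

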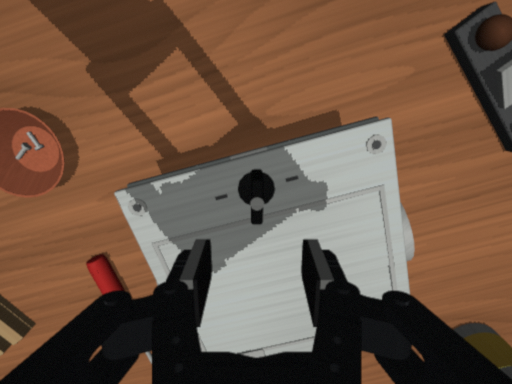

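Emit:
{"name": "servo_tool", "arguments": {"series": [[0, 0, -3, 0], [0, 0, -6, 0], [0, 0, -8, 0], [0, 0, -8.9, 0], [0, 0, -8.9, 0]]}}

```text
time: 19.35
position: [0.4094, 0.2272, 0.1404]
tcp_rot: [0.144, 0.99, -0.001, -0.001]
wrist_force: [-0.1, -0.1, 0.8]
grip_width: 0.0453
```

Emit:
{"name": "servo_tool", "arguments": {"series": [[0, 0, 0, 0], [0, 0, 0, 0], [0, 0, 0, 0], [0, 0, 0, 0], [0, 0, 0, 0]], "gripper": 255, "newtons": 35}}

```text
time: 19.85
position: [0.4107, 0.2272, 0.1427]
tcp_rot: [0.144, 0.99, 0.0, 0.001]
wrist_force: [1.0, -2.8, 5.7]
grip_width: 0.0077
```

```bash
python3 - <<'E'
from ov import *
c=cam('wrist','w15');cam('scene','s15')
s=manip.sense();print(s['position'],s['tcp_rot'],s['wrist_force'],s['moment'],s['grip_width'],s['joint_pos'])
E
```

```text
[0.41071897 0.22718756 0.14273169] [1.44509505e-01 9.89502722e-01 7.60142440e-05 1.16588688e-03] [-1.21274274 -2.26766577  5.86240195] [-0.61854546  0.1813333   0.08561378] 0.007858725010632764 [ 3.85103361e-01 -5.97562669e-02  1.69619530e+00 -1.05027791e-03
  1.50306505e+00 -8.95588265e-01]
```

View pics/w15.png

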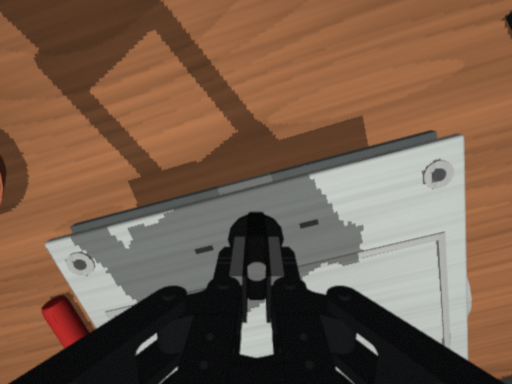

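Emit:
{"name": "servo_tool", "arguments": {"series": [[0, 0, 0.1, -0.12], [0, 0, 0.1, -0.25], [0, 0, 0.1, -0.38], [0, 0, 0.1, -0.51], [0, 0, 0.1, -0.64]]}}

```text
time: 20.45
position: [0.4101, 0.2263, 0.1425]
tcp_rot: [0.451, 0.893, -0.001, 0.001]
wrist_force: [0.3, -2.3, 2.1]
grip_width: 0.008
```

```bash
python3 - <<'E'
from ov import *
c=cam('wrist','w16');cam('scene','s16')
s=manip.sense();print(s['position'],s['tcp_rot'],s['wrist_force'],s['moment'],s['grip_width'])
E
```

```text
[0.41007887 0.22631659 0.14241807] [ 4.48335366e-01  8.93864410e-01 -1.19069586e-03  6.31640249e-04] [ 0.18933305 -3.02272528  3.26464959] [-1.31312759  0.16124792  0.08845769] 0.008158038401733885
```

View pics/w16.png

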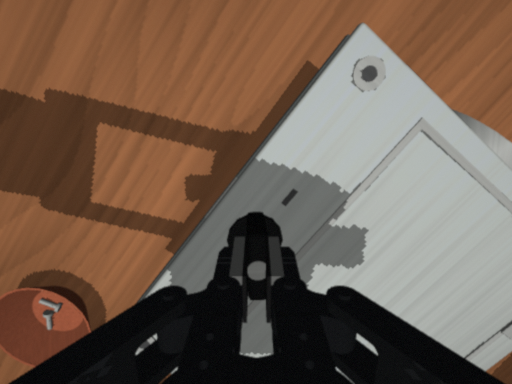

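Emit:
{"name": "servo_tool", "arguments": {"series": [[0, -0.05, 0, -0.13], [0, -0.1, 0, -0.26], [0, -0.1, 0, -0.39], [0, -0.1, 0, -0.52], [0, -0.1, 0, -0.65]]}}

```text
time: 21.05
position: [0.4088, 0.2265, 0.1408]
tcp_rot: [0.711, 0.703, -0.001, -0.001]
wrist_force: [0.3, -0.4, -2.2]
grip_width: 0.0081
```

Emit:
{"name": "servo_tool", "arguments": {"series": [[0, 0, 0, -0.02], [0, 0, 0, -0.02]]}}

```text
time: 21.25
position: [0.4088, 0.2265, 0.1408]
tcp_rot: [0.716, 0.698, -0.001, -0.001]
wrist_force: [0.3, 1.2, -6.0]
grip_width: 0.0079
```

```bash
python3 - <<'E'
from ov import *
c=cam('wrist','w17');cam('scene','s17')
s=manip.sense();print(s['position'],s['tcp_rot'],s['wrist_force'],s['moment'],s['grip_width'],s['joint_pos'])
E
```

```text
[0.40882103 0.22649067 0.14082938] [ 0.71629893  0.69779132 -0.00132382 -0.00116582] [-0.66271315  0.94378632 -7.59225477] [-0.25815759  0.61082497  0.03365545] 0.00804030567920896 [ 3.83706042e-01 -5.93464177e-02  1.69967763e+00  1.15713235e-03
  1.50459517e+00  4.09802076e-01]
```

View pics/w17.png

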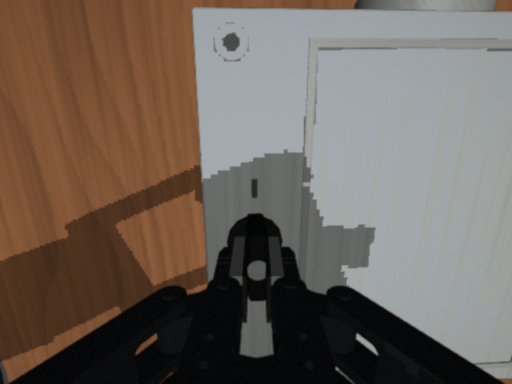

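View pics/s17.png

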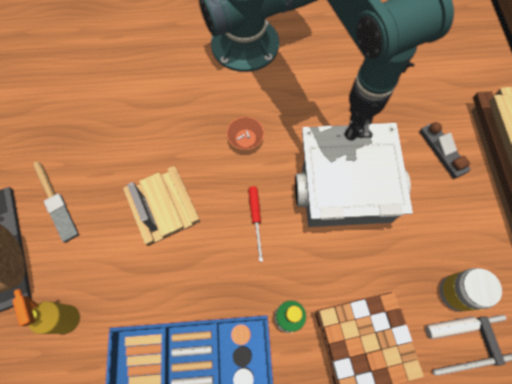

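Emit:
{"name": "servo_tool", "arguments": {"series": [[0, 0, -0.3, 0], [-0.1, 0, -0.6, 0], [-0.1, 0, -0.9, 0], [-0.1, 0, -0.9, 0]], "newtons": 25}}

```text
time: 21.75
position: [0.4076, 0.2267, 0.1328]
tcp_rot: [0.717, 0.697, -0.001, -0.001]
wrist_force: [-5.3, 0.1, -1.8]
grip_width: 0.0081
```

Emit:
{"name": "servo_tool", "arguments": {"series": [[0, 0, -0.2, 0], [-0.1, 0, -0.4, 0], [-0.1, 0, -0.6, 0], [-0.1, 0, -0.6, 0]]}}

```text
time: 22.15
position: [0.4072, 0.2267, 0.129]
tcp_rot: [0.717, 0.697, 0.0, -0.0]
wrist_force: [-7.5, -1.8, 5.4]
grip_width: 0.008
```

```bash
python3 - <<'E'
from ov import *
c=cam('wrist','w18');cam('scene','s18')
s=manip.sense();print(s['position'],s['tcp_rot'],s['wrist_force'],s['moment'],s['grip_width'])
E
```

```text
[0.40722929 0.22667023 0.12900131] [ 7.16807420e-01  6.97271108e-01  2.35954380e-05 -3.52533775e-04] [-9.51056275 -0.8015567   4.71479252] [-0.52946549  1.3751852   0.08685583] 0.007898491620762196
```

View pics/w18.png

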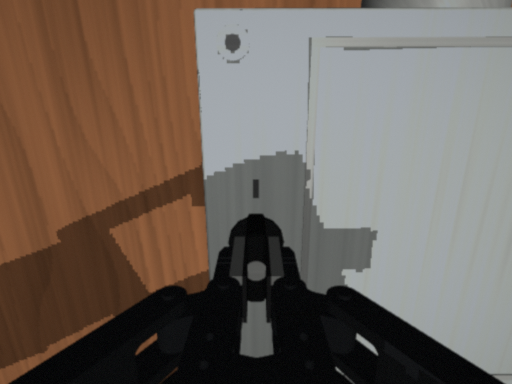

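Emit:
{"name": "servo_tool", "arguments": {"series": [[-0.1, 0, -0.2, 0], [-0.15, 0, -0.4, 0], [-0.15, 0, -0.4, 0]]}}

```text
time: 22.55
position: [0.4072, 0.2267, 0.1285]
tcp_rot: [0.717, 0.697, 0.002, 0.001]
wrist_force: [-11.3, -3.4, 17.1]
grip_width: 0.0079
```

Emit:
{"name": "servo_tool", "arguments": {"series": [[0, 0, -0.2, 0], [0, 0, -0.4, 0], [0, 0, -0.4, 0]]}}

```text
time: 22.85
position: [0.4073, 0.2268, 0.1283]
tcp_rot: [0.717, 0.697, 0.003, 0.001]
wrist_force: [-17.4, -6.1, 33.4]
grip_width: 0.0079
```

```bash
python3 - <<'E'
from ov import *
print(manip.sense()['wrist_force'])
for n,(x0,y0,x1,y1) in [('scene',(295,110,415,225)),('top',(115,150,225,260))]:
    c=cam(n,n[0]+'19');s=5
    o=cv2.resize(c['color'][y0:y1,x0:x1],None,fx=s,fy=s,interpolation=cv2.INTER_CUBIC)
    for th,col in ((0,(0,0,255)),(.03,(0,200,0)),(.07,(255,0,0))):
        P=[bw(.09-d*np.cos(th)+.006*np.sin(th),y,.11+d*np.sin(th)+.006*np.cos(th)) for d,y in ((0,.112),(.222,.112),(.222,-.112),(0,-.112))]
        p=((proj(c,P)-[x0,y0]+.5)*s-.5);cv2.polylines(o,[p.round().astype(int)],False,col,1)
    cv2.imwrite('pics/%s19o.png'%n[0],o)
E
```

```text
[-17.38552423  -6.14447214  33.40388005]
```

View pics/s19o.png

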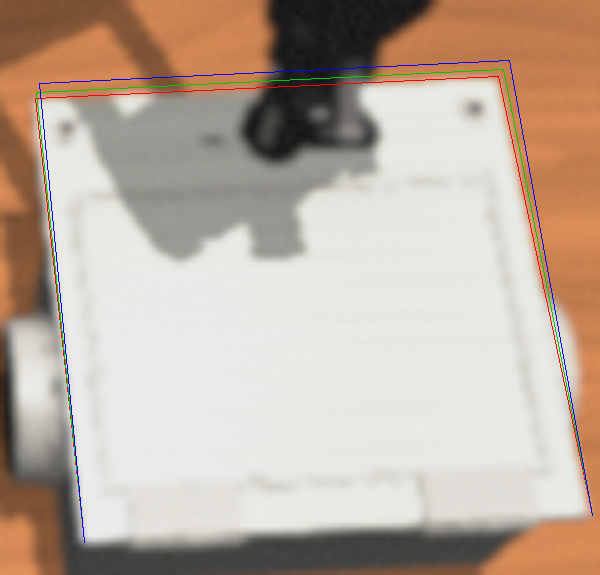

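View pics/t19o.png

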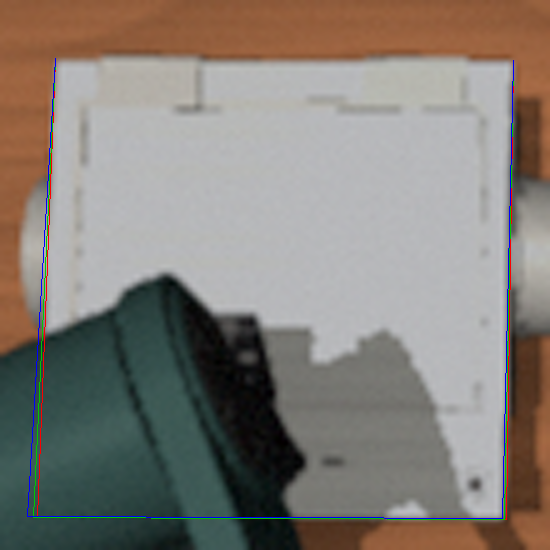

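Emit:
{"name": "servo_tool", "arguments": {"series": [[-0.1, 0, 0.1, 0], [-0.1, 0, 0.1, 0], [-0.1, 0, 0.1, 0]]}}

```text
time: 23.25
position: [0.4072, 0.2268, 0.1284]
tcp_rot: [0.717, 0.697, 0.003, 0.002]
wrist_force: [-13.6, -6.0, 27.2]
grip_width: 0.008
```

Emit:
{"name": "servo_tool", "arguments": {"series": [[0, 0, 0, 0], [0, 0, 0, 0], [0, 0, 0, 0], [0, 0, 0, 0], [0, 0, 0, 0]]}}

```text
time: 23.75
position: [0.4073, 0.2268, 0.1284]
tcp_rot: [0.717, 0.697, 0.003, 0.002]
wrist_force: [-13.6, -5.5, 27.1]
grip_width: 0.0082
```

```bash
python3 - <<'E'
from ov import *
c=cam('wrist','w20')
s=manip.sense();print(s['time'],s['position'],s['wrist_force'],s['grip_width'])
cv2.imwrite('pics/w20z.png',cv2.resize(cv2.convertScaleAbs(c['color'][150:310,160:360],alpha=1.8,beta=20),None,fx=3.5,fy=3.5))
E
```

```text
23.8 [0.40728156 0.22676831 0.1283904 ] [-13.27786974  -5.67503541  27.5539795 ] 0.00801477054638909
```

View pics/w20z.png

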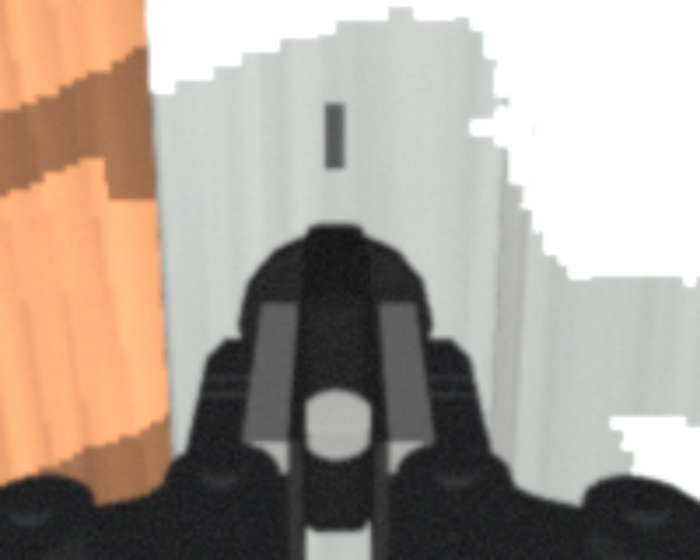

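The blade sits in line with the dark mark (about col 255, row 187), parallel to the front edge and held by the pads. The push is steady at about 27 N, so I'm handing in the job.

```bash
python3 - <<'E'
from h import *
print(order.job_done())
s=manip.sense();print(s['time'],s['position'],s['wrist_force'])
E
```

```text
the job is handed in; nothing more can be done
None
the job is handed in; nothing more can be done
```

The wide filter is in the guide slot, the cover is down with its wing fastener lined up, and the arm is still holding the cover pressed. I handed the job in at about 24 s of the 72 s; it gives no verdict.

- **Filter:** I lowered it until it met the floor (12 N push back) at the same tool height it was gripped at in the rack. After letting go, its picture matched the expected seated position to about a pixel. It is under the cover now, so I could not check it again at the end.
- **Narrow filter:** I did not touch it, and it looks unmoved in the camera pictures.
- **Cover and fastener:** I pushed the cover down from behind and turned the wing about 1.3 rad clockwise. The blade lines up with its dark mark. By tool angle it is within about 0.01 rad of lined up.
- **Pressed home:** The cover met a hard stop, and the scene camera outline fits an angle of about 0, though I could not measure it to 0.007 rad directly. The push is steady at about 27 N, well over the 8 N needed to press it flush.
- **Side force:** The grip also carries about 13 N sideways. I tried to ease it off but only brought it down from 17 N; it stays steady.

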